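# Weigh out the jug of candlenuts on the stall scale

### The job

Clear the scale's dish by laying the bundle of green stalks on the free half of the plank, then press the orange key to zero the empty scale. Next swing the steel jug on its stand until the spout points at the middle of the dish and tip it by its handle until all six nuts have dropped into the dish, none spilled on the table, then bring the jug back fully upright. Leave the other things on the stall where they are.

Things in the scene. Friction and masses are not known exactly. Their poses are not given: they have to be found in the camera images.
- jug_base (a point): Point on the upright axis about which the jug turns on its stand, 138 mm above the table; it turns with the jug: x = the spout's heading, z up. The stand (base 132 mm wide, column 48 mm) is fixed. The round steel jug is centred on this axis: 82 mm wide at its foot (20 mm above this point), 108 mm at its open rim (135 mm above), spout on +x, handle on -x.
- jug_swivel (a joint): Heading of the spout in rad, counter-clockwise from above: 0 = spout along world +x, away from the robot (handle towards the robot); +1.57 = spout along world +y. Turns from -3 to 3. The swivel rubs (3 to 5 N at the handle) and stays where it is left.
- jug_pin (a point): Middle of the level hinge line of the jug's tilt, at the lower front of the jug: 55 mm ahead (x) of the swivel's axis and 34 mm above jug_base. Turns with the swivel, does not tilt: x = the spout's heading, z up.
- jug_tilt (a joint): Tilt of the jug in rad about its pins: 0 = upright, against a stop; 2.15 = spout fully down, against a stop. The handle goes up and over the top. The hinge is stiff and the jug stays at any tilt; it takes 3 to 10 N at the handle either way. All nuts have run out by about 1.95 to 2.1.
- jug_handle (a point): Middle of the outer bar of the jug's black D-shaped handle, opposite the spout; a round bar 15 mm thick. Its frame tilts with the jug: z along the outer bar (24 mm either way), x to the spout. Upright it is 150 mm behind jug_pin, 56 mm above it (pin frame). A top arm and a bottom arm join it to the jug, their centre lines 32 mm above and 40 mm below this point. Gap from bar to jug wall 38 mm.
- jug_spout (a point): Tip of the jug's V-shaped spout: upright, 26 mm ahead of jug_pin and 123 mm above it; moves with the jug. Tipped fully it lies about 89 mm ahead of jug_pin and 89 mm below it, over the dish.
- dish_centre (a point): Centre of the inner floor of the scale's round fixed steel dish, 50 mm above the table; 156 mm across at the floor, 202 mm at the rim, 30 mm above this point. It is 180 to 215 mm from the jug's axis, to its left or right. Scale's frame: keypad on -x. The white body is 262 x 196 mm, top 40 mm above the table, reaching 167 mm from here to the keypad side.
- zero_key_top (a point): Middle of the top of the round orange zero key, 22 mm across, on the scale's keypad towards the robot; pressed straight down.
- zero_key (a joint): Travel of the orange key, 0 = up, 0.005 m = fully down (4 N, spring return). It counts as pressed beyond 3 mm.
- bundle: Bundle of ten green stalks with pink bands that lies in the dish at the start, 140 mm long along its x, 48 mm wide, 33 mm high; origin under its centre, z up. 140 g.
- bundle_centre (a point): Centre of that bundle, half-way up (16 mm above what it lies on); x along the stalks.
- plank_free (a point): Middle of the free half of the pale wooden plank, on its top face, 26 mm above the table. The plank is fixed, 300 mm along its x and 150 mm along its y; this point is 65 mm from its centre towards -x and 85 mm from its near end. Another bundle lies on the other half. Laid anywhere with its centre within 55 mm of this point the bundle is well placed; along the plank's y is the roomiest.
- bundle_b_centre (a point): Centre of the like bundle that already lies on the other half of the plank; leave it alone.
- cup_a: Amber measuring cup heaped with dried beans, 92 mm across, 70 mm high, beyond the jug; leave it alone. Origin under its centre.
- cup_b: A like cup at the robot's left; leave it alone. Origin under its centre.
- bottle: Clear bottle with blue cap, 64 mm across, 190 mm high, at the right; leave it alone. Origin under its centre.
- wipes: Green packet 90 x 170 x 55 mm at the left; leave it alone. Origin under its centre.
- nut0: One of six brown candlenuts, a 30 mm ball of 14 g, lying in the jug at the start; origin at its centre.
- nut1: Candlenut like nut0; origin at its centre.
- nut2: Candlenut like nut0; origin at its centre.
- nut3: Candlenut like nut0; origin at its centre.
- nut4: Candlenut like nut0; origin at its centre.
- nut5: Candlenut like nut0; origin at its centre.

How it is judged:
On the way, in this order (a step that is already met when the one before it is completed fails the run):
1. the bundle lies at rest on the free half of the plank (horizontal distance between bundle_centre and plank_free below 0.055 m and height (world z) of bundle_centre between 0.034 and 0.052 m and angle between bundle_centre's own x axis and vertical above 1.42 rad and linear speed of bundle below 0.02 m/s), for 0.2 s.
2. the zero key is pressed more than 3 mm with the bundle out on the plank and the jug still upright (all of step 1 and value of joint zero_key above 0.003 m and value of joint jug_tilt below 0.3 rad), for 0.1 s.
3. the spout points at the middle of the dish (heading within 35 mm of it) while the jug is still upright (y of dish_centre in the frame of jug_base between -0.035 and 0.035 m and x of dish_centre in the frame of jug_base above 0.1 m and value of joint jug_tilt below 0.3 rad), for 0.2 s.
4. all six nuts lie in the dish (horizontal distance between each of nut0, nut1, nut2, nut3, nut4, nut5 and dish_centre below 0.092 m and height (world z) of nut0 between 0.055 and 0.1 m and height (world z) of nut1 between 0.055 and 0.1 m and height (world z) of nut2 between 0.055 and 0.1 m and height (world z) of nut3 between 0.055 and 0.1 m and height (world z) of nut4 between 0.055 and 0.1 m and height (world z) of nut5 between 0.055 and 0.1 m), for 0.3 s.
At the end, for the whole second after the job is handed in: All six nuts lie in the dish (centres within 92 mm of its middle, 55 to 100 mm above the table) and are still (below 80 mm/s), the jug is upright again (tilt below 0.08 rad), and the bundle lies flat and still on the plank with its centre within 55 mm of the middle of the free half (all of step 1 and all of step 4 and value of joint jug_tilt below 0.08 rad and linear speed of each of nut0, nut1, nut2, nut3, nut4, nut5 below 0.08 m/s); the robot touches nothing.
It fails at once if another thing on the stall is moved more than 40 mm (distance of any of bundle_b_centre, cup_a, cup_b, bottle, wipes from where it was at the start of the episode above 0.04 m).
It fails at once if a nut falls on the table (height (world z) of any of nut0, nut1, nut2, nut3, nut4, nut5 below 0.04 m).
It also fails if it takes over 72 s, if anything falls off the work surface, if the arm or the gripper's body presses on something with over 40 N, if the wrist force passes 120 N, or if a joint passes its speed limit or range.

### The arm

A 7-joint arm with a two-finger parallel gripper is mounted at the origin on the work surface. World frame = base frame: x ahead of the robot, y to its left, z up, the work surface at z = 0. Lengths are in m, angles in rad, forces in N, time in s.
With the tool pointing down it reaches from about 0.425 to 0.825 m from the base axis. Payload 3.6 kg.
Tool frame: the origin (TCP) lies at the very end of the fingers, on their centre line; the grasp point (between the pads) lies 19 mm behind it; z points along the fingers, y is the direction in which the jaws open and shut (so a half turn about z gives the same grasp; the last joint's range is limited). The gripper opens to 85 mm and grips with 20 to 120 N. Pads are 22 mm wide; open, the fingers measure 114 mm over their backs; the gripper's body (76 mm by 85 mm) begins 54 mm behind the grasp point. The pads swing forward as they close: fully open they stand 13 mm farther back than shut.
Start: joints at [1.179, 0.615, -0.013, 1.423, 0.008, 1.103, -0.04], TCP at [0.233, -0.607, 0.231] pointing down, gripper open.
Joint ranges: [-3.12, 3.12], [-0.3, 2.06], [-1.34, 1.32], [0.26, 2.42], [-1.36, 4.5], [0.01, 1.98], [-2.84, 2.84]. Speed limits (rad/s): [2.79, 2.79, 3.14, 3.14, 3.14, 3.14, 3.14].

### API

Orientations are given as [roll, pitch, yaw] about the fixed x, y, z axes, in that order (R = Rz(yaw) Ry(pitch) Rx(roll)).
In Python, from workcell import monitor, camera, camera_model, env gives the robot as it stands. The module is installed in compiled form; this text tells all that it offers.
- The arm moves only by the shell command python3 -m jog 'ROWS' [FORCE]. ROWS is JSON, a list of rows, each a list of 3 entries, a list of its own where there are three numbers: the shift along the tool's x, y, z in mm, then the turn, a rotation vector about the tool's x, y, z in rad, then the finger opening in mm, from 0 to 85.4. A call has exactly 10 rows; each row shifts and turns the commanded pose from where the row before left it, along the tool's axes as they then stand; what a row does not reach is not made up. A row lasts 1/8 s, in which the tool goes at most 62.5 mm and 10.7 degrees, less where a joint would pass 70% of its speed; a pose out of reach is approached as far as the arm can. A call with a gripper value outside its range is refused whole. The fingers move at their own pace and stop on an object; FORCE is the grip in N (left out, the last holds). Time passes only in rows, so rows that do not move let the fingers close, or fill a call up. It gives the time, the measured TCP pose, the force and the opening at its end, in the units of the state.
- monitor.get_obs(): the state, without advancing time (a new reading comes with each control period).
- camera(name): name is "scene" or "top"; returns the picture (400x640x3 uint8, red, green, blue); there is no depth.
- camera_model(name): a dict with "K" (3x3 intrinsics, pixels), "cam_to_world" (4x4, takes a point from camera to world coordinates). Camera axes: x right, y down, z forward; pixel columns grow to the right and rows downward; lengths in m; the calibration is good to about 2 mm. A picture is of the moment at which its call begins. camera_model takes no time and is no camera call.
- env.sign_off(): hands the job in, once; it reports no verdict.
The state is a dict: "t": time; "joint_pos": joint angles; "joint_velocities": joint speeds; "effort": joint torques, N m; "tcp_pos": TCP position; "orientation": TCP orientation; "contact_force": force on the tool from outside, world axes, zero at the start; "wrist_torque": the same for the moment, N m; "width": opening from 0.0 (shut) to 1.0 (fully open).
Only numpy, scipy, OpenCV 4.12 (cv2) and the standard library are available. Lean on these libraries where they do the work, as an engineer would, in place of code of your own. Each camera call takes 0.05 s, during which the arm holds its last target. There are 200 camera calls.

## Working session

There is one attempt and no reset: what is moved stays moved. The work goes in short steps, Python scripts to look and compute and a shell command to move; the robot and the scene stay as the last step left them, time stands still between calls to the robot, and variables do not carry over. Pictures are saved under pics/ and viewed, about 8 in all and at most 12, crops included, and the job is handed in when it is done.

```bash
mkdir -p pics; ls; python3 - <<'E'
from workcell import monitor,camera,camera_model
import cv2,numpy as np
for n in("scene","top"):
    im=camera(n);cv2.imwrite(f"pics/{n}0.png",im[...,::-1]);m=camera_model(n);print(n,np.round(m["K"],1).tolist(),np.round(m["cam_to_world"],3).tolist())
o=monitor.get_obs();print({k:np.round(v,3).tolist() for k,v in o.items()})
E
```

```text
pics
scene [[410.7, 0.0, 319.8], [0.0, 410.7, 209.4], [0.0, 0.0, 1.0]] [[-0.831, 0.411, -0.376, 1.121], [0.556, 0.636, -0.535, 0.75], [0.019, -0.653, -0.757, 1.274], [0.0, 0.0, 0.0, 1.0]]
top [[390.8, 0.0, 316.2], [0.0, 390.8, 200.0], [0.0, 0.0, 1.0]] [[0.002, -0.987, 0.158, 0.385], [-1.0, -0.005, -0.022, 0.017], [0.023, -0.158, -0.987, 1.354], [0.0, 0.0, 0.0, 1.0]]
{'t': 0.1, 'joint_pos': [1.178, 0.616, -0.013, 1.425, 0.008, 1.103, -0.04], 'joint_velocities': [0.0, -0.002, -0.0, -0.004, 0.0, -0.0, -0.0], 'effort': [0.002, -47.038, 0.26, -17.157, 0.01, 0.006, 0.0], 'tcp_pos': [0.232, -0.606, 0.23], 'orientation': [-3.139, 0.0, 0.366], 'contact_force': [0.591, 0.076, -0.353], 'wrist_torque': [-0.014, -0.014, -0.004], 'width': 1.001}
```

View pics/scene0.png

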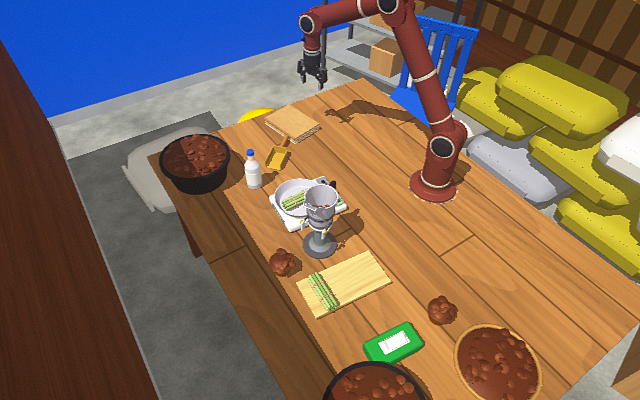

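View pics/top0.png

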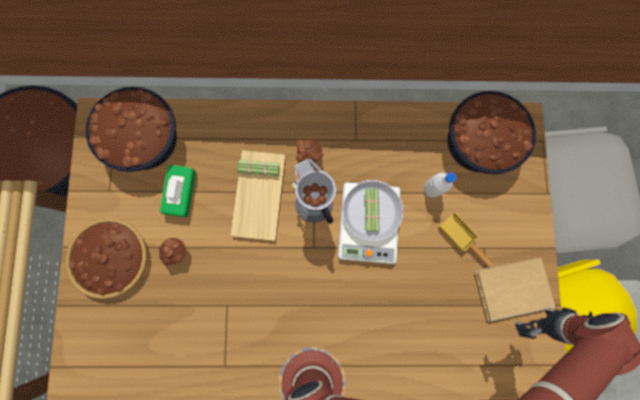

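Top view: the jug is at (316,190), the dish at (372,212) on its right with the bundle along the world x axis. The orange key is near (369,253), the plank near (258,195) with its free half towards the robot, and the handle near (327,214). Next I measure these in both views.

```bash
cat >h.py <<'E'
from workcell import monitor,camera,camera_model,env
import cv2,numpy as np
np.set_printoptions(precision=4,suppress=True)
def ray(n,p):
    m=camera_model(n);T=np.array(m["cam_to_world"]);d=T[:3,:3]@np.linalg.inv(m["K"])@[p[0],p[1],1];return T[:3,3],d/np.linalg.norm(d)
def plane(n,p,z):
    o,d=ray(n,p);return o+d*(z-o[2])/d[2]
def tri(p,q):
    o,d=ray("top",p);a,b=ray("scene",q);s=np.linalg.lstsq(np.c_[d,-b],a-o,rcond=None)[0]
    P,Q=o+s[0]*d,a+s[1]*b;return (P+Q)/2,np.linalg.norm(P-Q)
def proj(n,P):
    m=camera_model(n);T=np.linalg.inv(m["cam_to_world"]);c=np.array(m["K"])@(T[:3,:3]@P+T[:3,3]);return c[:2]/c[2]
def blobs(im,lo,hi,amin=15):
    h=cv2.cvtColor(im,cv2.COLOR_RGB2HSV);m=cv2.inRange(h,np.array(lo),np.array(hi))
    n,l,s,c=cv2.connectedComponentsWithStats(m);return [(c[i],s[i].tolist(),np.argwhere(l==i)[:,::-1]) for i in range(1,n) if s[i][4]>=amin]
E
cat >m1.py <<'E'
from h import *
I={n:camera(n) for n in("top","scene")}
for n,im in I.items():
    print(n)
    for nm,lo,hi,a in(("green",(35,60,60),(85,255,255),20),("orange",(8,200,200),(20,255,255),4),("plank",(14,60,190),(28,150,255),200)):
        for c,s,p in blobs(im,lo,hi,a):
            if n=="top" and not(150<c[0]<440):continue
            print(nm,c,s,cv2.minAreaRect(p.astype(np.float32)))
t=I["top"][150:280,220:420];s=I["scene"][165:325,255:395]
cv2.imwrite("pics/c1.png",np.vstack([cv2.resize(t[...,::-1],(800,520),interpolation=2)]))
cv2.imwrite("pics/c2.png",cv2.resize(s[...,::-1],(525,600),interpolation=2))
E
python3 m1.py
```

```text
top
green [242.6937 166.3784] [237, 161, 12, 12, 111] ((242.37997436523438, 166.33999633789062), (9.899495124816895, 11.87939453125), 8.13010311126709)
green [256.8493 167.6301] [251, 162, 13, 13, 146] ((256.8975830078125, 167.6270751953125), (12.222325325012207, 11.769646644592285), 5.194429397583008)
green [272.3657 168.9254] [267, 163, 12, 13, 134] ((272.5, 169.0), (12.0, 11.0), 90.0)
green [178.5793 191.1384] [160, 165, 36, 53, 1091] ((177.3880157470703, 190.6160125732422), (30.499969482421875, 51.340126037597656), 10.30484676361084)
green [371.157  193.8678] [365, 189, 13, 11, 121] ((371.0, 194.0), (10.0, 12.0), 90.0)
green [371.3311 208.4527] [365, 203, 13, 13, 148] ((371.0, 209.0), (12.0, 12.0), 90.0)
green [372.     224.4286] [366, 219, 13, 12, 154] ((372.0, 224.5), (11.0, 12.0), 90.0)
green [351.8 251.1] [347, 249, 11, 5, 30] ((351.97998046875, 251.1399688720703), (10.18233871459961, 3.3941125869750977), 8.130102157592773)
orange [368.5    252.7143] [367, 251, 4, 4, 14] ((368.5, 252.5), (3.0, 3.0), 90.0)
plank [238.4197 209.8549] [135, 150, 150, 95, 4439] ((209.5, 197.0), (9
[... 1136 characters left out ...]
5000305175781, 346.0000305175781), (32.64659118652344, 56.34891128540039), 63.43495178222656)
plank [379.5083  59.9339] [370, 46, 25, 31, 242] ((380.5245666503906, 60.891944885253906), (23.22589111328125, 26.151288986206055), 12.804265975952148)
plank [290.552  121.4597] [263, 104, 56, 39, 1029] ((289.1153869628906, 121.57691955566406), (49.64566421508789, 30.78586196899414), 33.690067291259766)
plank [354.5672 276.9196] [318, 250, 73, 56, 2128] ((354.4000244140625, 276.3000183105469), (40.24921798706055, 61.26826477050781), 63.43495178222656)
plank [310.8004 297.688 ] [296, 278, 32, 41, 516] ((311.07122802734375, 296.9599304199219), (40.8551025390625, 14.326522827148438), 60.64224624633789)
```

View pics/c1.png

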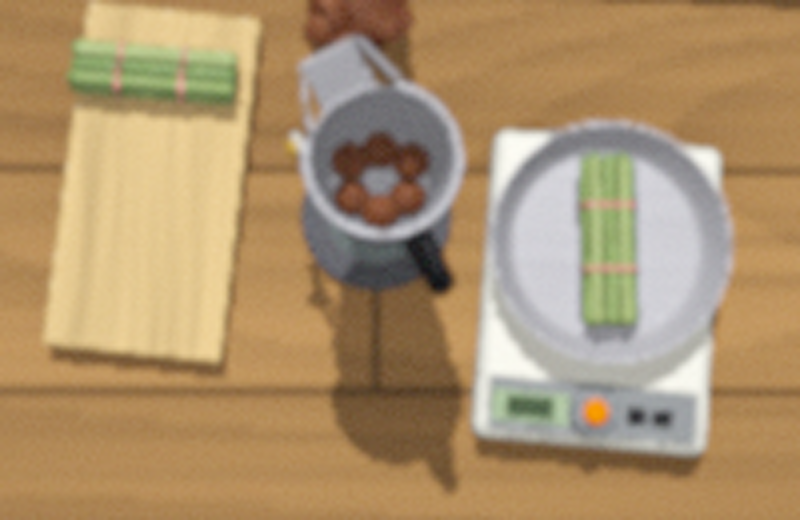

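View pics/c2.png

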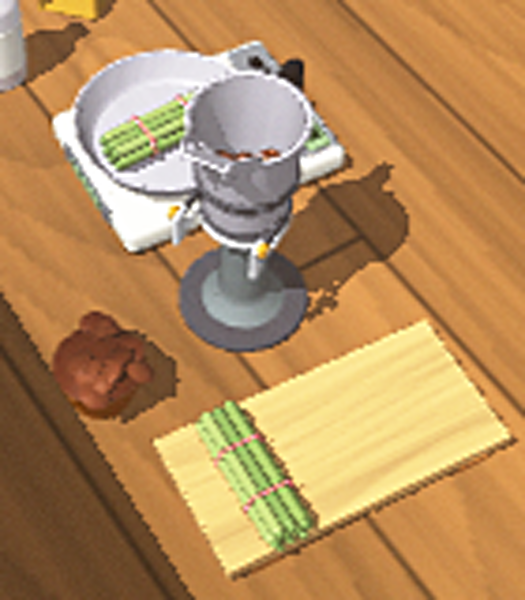

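```bash
python3 - <<'E'
from h import *
P=lambda x,y:(220+x/4,150+y/4)
S=lambda x,y:(255+x/3.75,165+y/3.75)
print("plank nearR",tri((275.5,240.5),S(428,320)),"nearL",tri((231.5,236.5),S(514,438)),"farL",tri((243,150.8),S(230,570)))
pts=[plane("top",p,.026) for p in((243,150.8),(285,154.3),(275.5,240.5),(231.5,236.5))];print(np.array(pts),"c",np.mean(pts,0))
print("band",tri((372,200.8),(294,200.3)), "band plane",plane("top",(372,200.8),.08),plane("top",(372,217),.08))
print("bundle end far/near",plane("top",P(606,152),.075),plane("top",P(609,326),.075))
print("dish rim",plane("top",(373,210.6),.08),"floor",plane("top",(372,210.9),.05),"key",plane("top",(369,252.8),.05))
print("dish scene rim", plane("scene",S(158,120),.08))
print("jug rim",plane("top",(315.8,190),.273), plane("scene",S(248,125),.273),"base",plane("top",(314.4,203.3),.005),plane("scene",S(244,298),.005))
print("handle top",plane("top",P(445,280),.24),tri(P(445,283),S(293,72)))
E
```

```text
plank nearR (array([0.4572, 0.1273, 0.0183]), np.float64(0.005551838661831268)) nearL (array([0.471 , 0.2769, 0.0148]), np.float64(0.004239719526015023)) farL (array([0.7704, 0.2455, 0.0234]), np.float64(0.003372777925546575))
[[0.7709 0.2439 0.026 ]
 [0.7595 0.097  0.026 ]
 [0.4587 0.1247 0.026 ]
 [0.4717 0.2731 0.026 ]] c [0.6152 0.1847 0.026 ]
band (array([ 0.5863, -0.1949,  0.0751]), np.float64(0.005806809709066624)) band plane [ 0.5877 -0.1962  0.08  ] [ 0.5337 -0.195   0.08  ]
bundle end far/near [ 0.6318 -0.1962  0.075 ] [ 0.4864 -0.1957  0.075 ]
dish rim [ 0.555  -0.1988  0.08  ] floor [ 0.5579 -0.2005  0.05  ] key [ 0.4177 -0.1876  0.05  ]
dish scene rim [ 0.5673 -0.1968  0.08  ]
jug rim [ 0.5869 -0.0058  0.273 ] [0.5935 0.0041 0.273 ] base [ 0.5897 -0.0067  0.005 ] [ 0.5882 -0.0008  0.005 ]
handle top [ 0.5059 -0.051   0.24  ] (array([ 0.5039, -0.0513,  0.2421]), np.float64(0.0012102706237254364))
```

```bash
python3 -m jog '[[[0,0,0],[0,0,0.183],85],[[0,0,0],[0,0,0.183],85],[[36,-45,0],[0,0,0],85],[[36,-45,0],[0,0,0],85],[[36,-45,0],[0,0,0],85],[[36,-45,0],[0,0,0],85],[[36,-45,0],[0,0,0],85],[[36,-45,0],[0,0,0],85],[[36,-45,0],[0,0,0],85],[[38,-51,0],[0,0,0],85]]' 60
```

```text
t: 1.45
tcp_pos: [0.5227, -0.2409, 0.2313]
orientation: [3.141, -0.0, -0.001]
contact_force: [0.0, -1.1, 1.1]
width: 0.996
```

```bash
python3 -m jog '[[[0,0,0],[0,0,0],85],[[0,0,0],[0,0,0],85],[[0,0,30],[0,0,0],85],[[0,0,40],[0,0,0],85],[[0,0,30],[0,0,0],85],[[0,0,0],[0,0,0],85],[[0,0,0],[0,0,0],85],[[0,0,0],[0,0,0],85],[[0,0,0],[0,0,0],85],[[0,0,0],[0,0,0],85]]'
```

```text
t: 2.7
tcp_pos: [0.5222, -0.242, 0.1319]
orientation: [3.141, -0.001, -0.0]
contact_force: [-0.3, -0.1, -0.3]
width: 0.999
```

```bash
python3 -m jog '[[[18,-23,0],[0,0,0],85],[[19,-23,0],[0,0,0],85],[[0,0,0],[0,0,0],85],[[0,0,30],[0,0,0],85],[[0,0,30],[0,0,0],85],[[0,0,18],[0,0,0],85],[[0,0,0],[0,0,0],85],[[0,0,0],[0,0,0],35],[[0,0,0],[0,0,0],35],[[0,0,0],[0,0,0],35]]' 40
```

```text
t: 3.95
tcp_pos: [0.5598, -0.1963, 0.0548]
orientation: [3.141, -0.002, -0.0]
contact_force: [-0.9, -1.0, 5.2]
width: 0.542
```

```bash
python3 -m jog '[[[0,0,0],[0,0,0],35],[[0,0,0],[0,0,0],35],[[0,0,-20],[0,0,0],35],[[0,0,-40],[0,0,0],35],[[0,0,-40],[0,0,0],35],[[0,0,-45],[0,0,0],35],[[0,0,-45],[0,0,0],35],[[0,0,-45],[0,0,0],35],[[0,0,-45],[0,0,0],35],[[0,0,-30],[0,0,0],35]]' && python3 - <<'E'
from h import *
cv2.imwrite("pics/a.png",np.hstack([camera("scene")[100:300,220:420,::-1],camera("top")[100:300,250:450,::-1]]).repeat(2,0).repeat(2,1));print(monitor.get_obs()["width"])
E
```

```text
t: 5.2
tcp_pos: [0.5589, -0.1959, 0.3655]
orientation: [3.141, -0.002, -0.0]
contact_force: [0.6, 0.1, -1.6]
width: 0.541
0.5411332831320815
```

View pics/a.png

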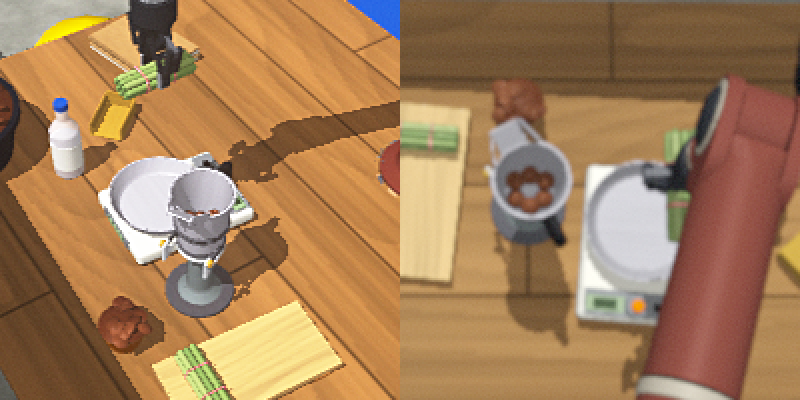

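The bundle is held over the scale (left half, around (155,70)) and the dish is empty.

```bash
python3 -m jog '[[[-1,-25,0],[0,0,0],35],[[-1,-42,0],[0,0,0],35],[[-1,-42,0],[0,0,0],35],[[-1,-42,0],[0,0,0],35],[[-1,-42,0],[0,0,0],35],[[-1,-42,0],[0,0,0],35],[[-1,-42,0],[0,0,0],35],[[-1,-42,0],[0,0,0],35],[[-1,-42,0],[0,0,0],35],[[0,-26,0],[0,0,0],35]]'
```

```text
t: 6.55
tcp_pos: [0.5483, 0.1938, 0.3607]
orientation: [3.141, 0.005, 0.003]
contact_force: [0.5, -0.3, -1.5]
width: 0.541
```

```bash
python3 -m jog '[[[0,0,0],[0,0,0],35],[[0,0,40],[0,0,0],35],[[0,0,50],[0,0,0],35],[[0,0,50],[0,0,0],35],[[0,0,50],[0,0,0],35],[[0,0,50],[0,0,0],35],[[0,0,40],[0,0,0],35],[[0,0,20],[0,0,0],35],[[0,0,10],[0,0,0],35],[[0,0,0],[0,0,0],35]]'
```

```text
t: 7.8
tcp_pos: [0.5497, 0.1899, 0.0528]
orientation: [3.14, 0.001, -0.001]
contact_force: [1.1, 0.2, -1.3]
width: 0.541
```

```bash
python3 -m jog '[[[0,0,12],[0,0,0],35],[[0,0,6],[0,0,0],35],[[0,0,3],[0,0,0],35],[[0,0,0],[0,0,0],35],[[0,0,0],[0,0,0],85],[[0,0,0],[0,0,0],85],[[0,0,0],[0,0,0],85],[[0,0,-20],[0,0,0],85],[[0,0,-40],[0,0,0],85],[[0,0,-50],[0,0,0],85]]'
```

```text
t: 9.05
tcp_pos: [0.5493, 0.1908, 0.1428]
orientation: [3.141, 0.002, -0.0]
contact_force: [0.9, 0.4, 0.6]
width: 0.997
```

```bash
python3 - <<'E'
from h import *
im=camera("scene")
for c,s,p in blobs(im,(35,60,60),(85,255,255),20): print(c,s,plane("scene",c,.045))
# key from both views
for n in("top","scene"):
  i=camera(n)
  for c,s,p in blobs(i,(8,190,190),(22,255,255),3): print(n,c,s[4],plane(n,c,.05))
E
```

```text
[339.12 201.64] [336, 198, 7, 7, 25] [ 0.4225 -0.1115  0.045 ]
[371.8182 264.3117] [365, 259, 14, 12, 77] [0.499  0.1953 0.045 ]
[360.68   269.3933] [352, 262, 17, 16, 150] [0.5452 0.1905 0.045 ]
[348.6284 276.7095] [341, 269, 16, 16, 148] [0.5985 0.1913 0.045 ]
[314.252  278.3984] [307, 272, 15, 15, 123] [0.7021 0.1317 0.045 ]
[321.5127 289.6013] [314, 282, 17, 17, 158] [0.7056 0.1817 0.045 ]
[329.3869 302.4286] [321, 295, 17, 17, 168] [0.7106 0.2358 0.045 ]
[393.0233 345.196 ] [363, 321, 60, 44, 1245] [0.6292 0.4635 0.045 ]
top [368.375 252.75 ] 16 [ 0.4179 -0.1855  0.05  ]
scene [324.3333 232.3333] 3 [ 0.5624 -0.012   0.05  ]
```

```bash
python3 -m jog '[[[0,0,-45],[0,0,0],60],[[0,0,-50],[0,0,0],30],[[0,0,-50],[0,0,0],0],[[0,0,-40],[0,0,0],0],[[-16,45,0],[0,0,0],0],[[-16,45,0],[0,0,0],0],[[-16,45,0],[0,0,0],0],[[-16,45,0],[0,0,0],0],[[-16,45,0],[0,0,0],0],[[-16,45,0],[0,0,0],0]]'
```

```text
t: 10.45
tcp_pos: [0.4527, -0.0802, 0.3262]
orientation: [-3.141, 0.002, -0.0]
contact_force: [0.6, 0.1, -0.5]
width: 0.002
```

```bash
python3 -m jog '[[[-17,40,0],[0,0,0],0],[[-18,45,0],[0,0,0],0],[[0,22,0],[0,0,0],0],[[0,0,40],[0,0,0],0],[[0,0,50],[0,0,0],0],[[0,0,50],[0,0,0],0],[[0,0,50],[0,0,0],0],[[0,0,30],[0,0,0],0],[[0,0,0],[0,0,0],0],[[0,0,0],[0,0,0],0]]'
```

```text
t: 11.7
tcp_pos: [0.4193, -0.1861, 0.1079]
orientation: [3.141, -0.001, -0.0]
contact_force: [-0.6, -0.5, -0.2]
width: 0.001
```

```bash
python3 -m jog '[[[0,0,25],[0,0,0],0],[[0,0,20],[0,0,0],0],[[0,0,5],[0,0,0],0],[[0,0,3],[0,0,0],0],[[0,0,3],[0,0,0],0],[[0,0,2],[0,0,0],0],[[0,0,2],[0,0,0],0],[[0,0,1],[0,0,0],0],[[0,0,0],[0,0,0],0],[[0,0,0],[0,0,0],0]]'
```

```text
t: 12.95
tcp_pos: [0.4202, -0.1864, 0.0568]
orientation: [3.14, -0.008, -0.001]
contact_force: [-15.8, 7.4, 87.0]
width: 0.001
```

Force is higher than intended, so I back off and check the key by force against height.

```bash
python3 -m jog '[[[0,0,-5],[0,0,0],0],[[0,0,-4],[0,0,0],0],[[0,0,0],[0,0,0],0],[[0,0,0],[0,0,0],0],[[0,0,0],[0,0,0],0],[[0,0,0],[0,0,0],0],[[0,0,0],[0,0,0],0],[[0,0,0],[0,0,0],0],[[0,0,0],[0,0,0],0],[[0,0,0],[0,0,0],0]]'
```

```text
t: 14.2
tcp_pos: [0.42, -0.1863, 0.0583]
orientation: [3.141, -0.003, -0.0]
contact_force: [-2.3, 0.9, 18.3]
width: -0.003
```

```bash
python3 -m jog '[[[0,0,-2],[0,0,0],0],[[0,0,0],[0,0,0],0],[[0,0,0],[0,0,0],0],[[0,0,0],[0,0,0],0],[[0,0,0],[0,0,0],0],[[0,0,0],[0,0,0],0],[[0,0,0],[0,0,0],0],[[0,0,0],[0,0,0],0],[[0,0,0],[0,0,0],0],[[0,0,0],[0,0,0],0]]'
```

```text
t: 15.45
tcp_pos: [0.4199, -0.1862, 0.0585]
orientation: [3.141, -0.002, -0.0]
contact_force: [-1.0, 1.2, 10.6]
width: 0.001
```

```bash
python3 -m jog '[[[0,0,-2],[0,0,0],0],[[0,0,0],[0,0,0],0],[[0,0,0],[0,0,0],0],[[0,0,0],[0,0,0],0],[[0,0,0],[0,0,0],0],[[0,0,0],[0,0,0],0],[[0,0,0],[0,0,0],0],[[0,0,0],[0,0,0],0],[[0,0,0],[0,0,0],0],[[0,0,0],[0,0,0],0]]'
```

```text
t: 16.7
tcp_pos: [0.419, -0.186, 0.0593]
orientation: [3.141, -0.0, -0.0]
contact_force: [2.3, -0.4, 3.4]
width: 0.003
```

```bash
python3 -m jog '[[[0,0,-20],[0,0,0],0],[[0,0,-50],[0,0,0],0],[[0,0,-50],[0,0,0],0],[[0,0,-50],[0,0,0],0],[[0,0,-50],[0,0,0],0],[[0,0,0],[0,0,0],0],[[0,0,0],[0,0,0],0],[[0,0,0],[0,0,0],0],[[0,0,0],[0,0,0],0],[[0,0,0],[0,0,0],0]]'; python3 - <<'E'
from h import *
t=camera("top")[150:280,280:420];s=camera("scene")[165:325,255:395]
cv2.imwrite("pics/d.png",np.hstack([cv2.resize(t[...,::-1],(420,390),interpolation=2),cv2.resize(s[...,::-1],(341,390),interpolation=2)]))
E
```

```text
t: 17.95
tcp_pos: [0.4186, -0.1857, 0.2786]
orientation: [-3.141, 0.002, -0.0]
contact_force: [-0.0, -0.6, -0.3]
width: 0.001
```

View pics/d.png

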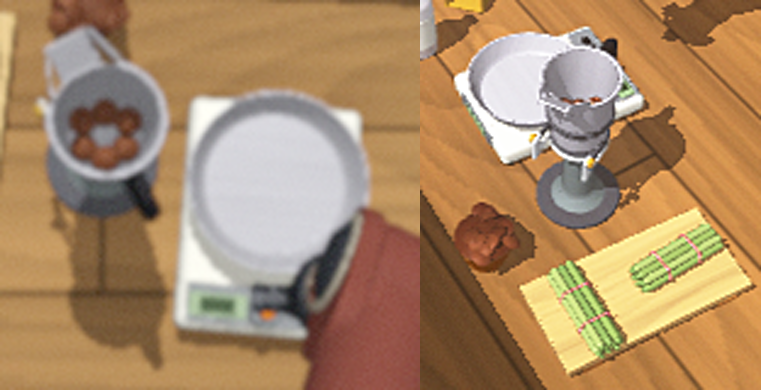

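Key pressed: force rises from 3.4 N at z 0.0593 and then stiffly, as at the key's stop. The picture shows the dish empty and the bundle lying lengthwise on the free half. Next I turn the tool for the handle.

```bash
python3 -m jog '[[[0,0,-10],[0,0,-0.1825],40],[[0,0,-10],[0,0,-0.1825],40],[[0,0,-10],[0,0,-0.1825],40],[[0,0,-10],[0,0,-0.1825],40],[[0,0,-10],[0,0,-0.1825],40],[[0,0,-10],[0,0,-0.1825],40],[[0,0,-10],[0,0,-0.1825],40],[[0,0,-10],[0,0,-0.1825],40],[[0,0,-10],[0,0,-0.1825],40],[[0,0,-10],[0,0,-0.1825],40]]' && python3 -c "
from h import *
print(np.array(monitor.get_obs()['joint_pos']))
for n in('top',):
  i=camera(n)
  h=cv2.cvtColor(i,cv2.COLOR_RGB2GRAY)
  c=i[195:228,310:345]; m=(c.max(2)<60)
  p=np.argwhere(m)[:,::-1]+[310,195]
  print(len(p),p.min(0),p.max(0),cv2.fitLine(p.astype(np.float32),2,0,.01,.01).ravel())
"
```

```text
t: 19.3
tcp_pos: [0.4188, -0.1859, 0.3796]
orientation: [-3.141, -0.0, 1.831]
contact_force: [0.4, 0.1, -0.6]
width: 0.466
[ 0.5074  0.1916 -0.1704  1.6819  0.0337  1.2712  0.59  ]
81 [322 208] [331 221] [  0.4669   0.8843 326.3704 214.8148]
```

```bash
python3 -m jog '[[[0,0,0],[0,0,-0.181],40],[[0,0,0],[0,0,-0.181],50],[[0,0,0],[0,0,-0.181],50],[[0,0,0],[0,0,-0.181],50],[[0,0,0],[0,0,-0.181],50],[[0,0,0],[0,0,-0.181],50],[[0,0,0],[0,0,-0.181],50],[[0,0,0],[0,0,-0.181],50],[[0,0,0],[0,0,-0.181],50],[[0,0,0],[0,0,-0.181],50]]' && python3 -c "
from h import *
from scipy.spatial.transform import Rotation as R
o=monitor.get_obs();print(np.array(o['joint_pos']))
r=R.from_euler('xyz',o['orientation']).as_matrix()
print(1000*r.T@(np.array([.5045,-.0503,.228])-o['tcp_pos']))"
```

```text
t: 20.6
tcp_pos: [0.4188, -0.1859, 0.379]
orientation: [3.141, -0.0, -2.645]
contact_force: [0.1, -0.0, -0.9]
width: 0.583
[ 0.7119  0.2078 -0.4285  1.6776  0.0896  1.2762  2.3326]
[-140.0235   78.3457  150.9844]
```

```bash
python3 -m jog '[[[-46,26,0],[0,0,0],65],[[-47,26,0],[0,0,0],65],[[-47,26,0],[0,0,0],65],[[0,0,0],[0,0,0],65],[[0,0,40],[0,0,0],65],[[0,0,40],[0,0,0],65],[[0,0,20],[0,0,0],65],[[0,0,0],[0,0,0],65],[[0,0,0],[0,0,0],65],[[0,0,0],[0,0,0],65]]' && python3 - <<'E'
from h import *
t=camera("top")[150:280,270:400];s=camera("scene")[125:255,265:395]
cv2.imwrite("pics/e.png",np.hstack([cv2.resize(t[...,::-1],(400,400),interpolation=2),cv2.resize(s[...,::-1],(400,400),interpolation=2)]))
E
```

```text
t: 21.85
tcp_pos: [0.506, -0.0511, 0.2805]
orientation: [-3.14, 0.002, -2.649]
contact_force: [-0.2, -0.4, -0.1]
width: 0.76
```

View pics/e.png

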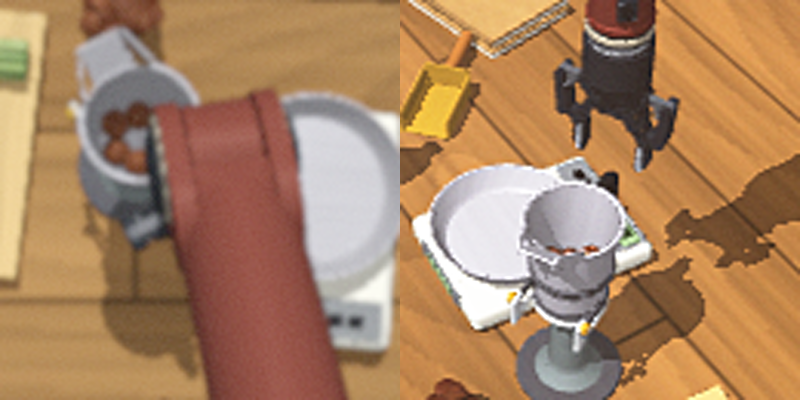

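Right half: fingers at (580,145) and (643,160) straddle the handle at (610,182), so I descend and grip.

```bash
python3 -m jog '[[[0,0,20],[0,0,0],65],[[0,0,20],[0,0,0],65],[[0,0,20],[0,0,0],65],[[0,0,6],[0,0,0],65],[[0,0,0],[0,0,0],65],[[0,0,0],[0,0,0],10],[[0,0,0],[0,0,0],10],[[0,0,0],[0,0,0],10],[[0,0,0],[0,0,0],10],[[0,0,0],[0,0,0],10]]' 40
```

```text
t: 23.2
tcp_pos: [0.5053, -0.0505, 0.2139]
orientation: [3.141, 0.0, -2.648]
contact_force: [-2.3, 1.2, 5.7]
width: 0.165
```

```bash
python3 -m jog '[[[-1.2,15.2,0],[0,0,0.16],10],[[-1.2,15.2,0],[0,0,0.16],10],[[-1.2,15.2,0],[0,0,0.16],10],[[-1.2,15.2,0],[0,0,0.16],10],[[-1.2,15.2,0],[0,0,0.16],10],[[0,0,0],[0,0,0],10],[[0,0,0],[0,0,0],10],[[0,0,0],[0,0,0],10],[[0,0,0],[0,0,0],10],[[0,0,0],[0,0,0],10]]' 60 && python3 -c "
from h import *
o=monitor.get_obs();p=o['tcp_pos'];print(np.array(o['joint_pos']),o['wrist_torque'],np.hypot(p[0]-.589,p[1]+.004),np.arctan2(.004+p[1],p[0]-.589))"
```

```text
t: 24.45
tcp_pos: [0.4977, 0.0244, 0.2139]
orientation: [3.14, -0.001, 2.835]
contact_force: [-4.7, 2.4, 7.1]
width: 0.155
[ 0.0987  0.4135 -0.2687  1.871   0.1373  0.8756  1.028 ] [ 0.394   0.6255 -0.1339] 0.09562946117703636 2.840086906304703
```

```bash
python3 -m jog '[[[-1.2,15.2,0],[0,0,0.159],10],[[-1.2,15.2,0],[0,0,0.159],10],[[-1.2,15.2,0],[0,0,0.159],10],[[-1.2,15.2,0],[0,0,0.159],10],[[-1.2,15.2,0],[0,0,0.159],10],[[-1.2,15.2,0],[0,0,0.159],10],[[-1.2,15.2,0],[0,0,0.159],10],[[-1.2,15.2,0],[0,0,0.159],10],[[-1.2,15.2,0],[0,0,0.159],10],[[0,0,0],[0,0,0],10]]' && python3 - <<'E'
from h import *
o=monitor.get_obs();p=o['tcp_pos'];print(np.array(o['joint_pos']),np.hypot(p[0]-.589,p[1]+.004),np.arctan2(.004+p[1],p[0]-.589))
t=camera("top")[130:260,270:400];s=camera("scene")[125:255,255:385]
cv2.imwrite("pics/f.png",np.hstack([cv2.resize(t[...,::-1],(400,400),interpolation=2),cv2.resize(s[...,::-1],(400,400),interpolation=2)]))
E
```

```text
t: 25.7
tcp_pos: [0.6063, 0.0892, 0.214]
orientation: [3.141, -0.001, 1.401]
contact_force: [-1.8, 1.0, 5.8]
width: 0.16
[-0.2548  0.5732  0.1206  1.565  -0.0778  1.0074 -0.2813] 0.0948366997719899 1.3871234914471902
```

View pics/f.png

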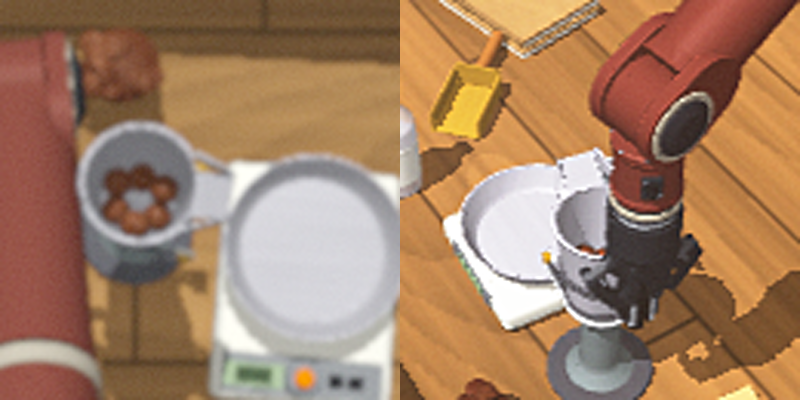

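The spout now points at the dish (position angle and yaw give a heading of about -1.74 to -1.75 against the target -1.73). I work out the tilting arc with the tool kept pointing down.

```bash
python3 -c "
import numpy as np
P=lambda t:162.7*np.array([-np.cos(2.744-t),-np.sin(2.744-t)])
th=np.r_[np.arange(0,.8001,.08),np.arange(.85,1.3001,.05),np.arange(1.34,2.121,.04),2.12]
d=np.diff([P(t) for t in th],axis=0);acc=np.zeros(2)
for i,(t,x) in enumerate(zip(th[1:],d)):
  r=np.round(x+acc,1);acc+=x-r;print(round(t,2),r.tolist())
print('ret');th=np.linspace(2.12,0,31);d=np.diff([P(t) for t in th],axis=0)
for t,x in zip(th[1:],d):print(round(t,2),np.round(x,1).tolist())"
```

```text
0.08 [-5.5, -11.8]
0.16 [-6.5, -11.3]
0.24 [-7.3, -10.8]
0.32 [-8.1, -10.1]
0.4 [-9.0, -9.4]
0.48 [-9.6, -8.8]
0.56 [-10.4, -7.9]
0.64 [-10.9, -7.0]
0.72 [-11.5, -6.2]
0.8 [-11.9, -5.2]
0.85 [-7.6, -2.8]
0.9 [-7.8, -2.4]
0.95 [-7.9, -2.0]
1.0 [-8.0, -1.6]
1.05 [-8.0, -1.2]
1.1 [-8.1, -0.8]
1.15 [-8.1, -0.4]
1.2 [-8.2, 0.1]
1.25 [-8.1, 0.4]
1.3 [-8.1, 0.8]
1.34 [-6.4, 1.0]
1.38 [-6.4, 1.2]
1.42 [-6.4, 1.4]
1.46 [-6.2, 1.7]
1.5 [-6.2, 2.0]
1.54 [-6.2, 2.2]
1.58 [-6.0, 2.5]
1.62 [-5.9, 2.7]
1.66 [-5.8, 2.9]
1.7 [-5.7, 3.2]
1.74 [-5.6, 3.3]
1.78 [-5.4, 3.6]
1.82 [-5.3, 3.9]
1.86 [-5.1, 4.0]
1.9 [-4.9, 4.2]
1.94 [-4.8, 4.4]
1.98 [-4.6, 4.6]
2.02 [-4.4, 4.8]
2.06 [-4.2, 5.0]
2.1 [-4.0, 5.1]
2.12 [-1.9, 2.6]
ret
2.05 [7.0, -9.1]
1.98 [7.7, -8.6]
1.91 [8.3, -8.0]
1.84 [8.8, -7.4]
1.77 [9.3, -6.8]
1.7 [9.8, -6.1]
1.63 [10.2, -5.4]
1.55 [10.5, -4.7]
1.48 [10.8, -3.9]
1.41 [11.1, -3.1]
1.34 [11.3, -2.3]
1.27 [11.4, -1.5]
1.2 [11.5, -0.7]
1.13 [11.5, 0.1]
1.06 [11.5, 0.9]
0.99 [11.4, 1.7]
0.92 [11.2, 2.5]
0.85 [11.0, 3.3]
0.78 [10.8, 4.1]
0.71 [10.4, 4.8]
0.64 [10.1, 5.5]
0.57 [9.7, 6.2]
0.49 [9.2, 6.9]
0.42 [8.7, 7.5]
0.35 [8.1, 8.1]
0.28 [7.5, 8.7]
0.21 [6.9, 9.2]
0.14 [6.2, 9.7]
0.07 [5.5, 10.1]
0.0 [4.8, 10.4]
```

```bash
python3 -m jog '[[[0,0,0],[0,0,0],10],[[-5.5,0,-11.8],[0,0,0],10],[[-6.5,0,-11.3],[0,0,0],10],[[-7.3,0,-10.8],[0,0,0],10],[[-8.1,0,-10.1],[0,0,0],10],[[-9,0,-9.4],[0,0,0],10],[[0,0,0],[0,0,0],10],[[0,0,0],[0,0,0],10],[[0,0,0],[0,0,0],10],[[0,0,0],[0,0,0],10]]' 60; python3 -c "
from h import *
o=monitor.get_obs();print(o['wrist_torque'])"
```

```text
t: 27.05
tcp_pos: [0.5981, 0.0503, 0.2668]
orientation: [-3.138, 0.004, 1.401]
contact_force: [-5.3, -1.7, -5.9]
width: 0.162
[-0.1902  0.6626 -0.2346]
```

```bash
python3 -m jog '[[[-9.6,0,-8.8],[0,0,0],10],[[-10.4,0,-7.9],[0,0,0],10],[[-10.9,0,-7],[0,0,0],10],[[-11.5,0,-6.2],[0,0,0],10],[[-11.9,0,-5.2],[0,0,0],10],[[-7.6,0,-2.8],[0,0,0],10],[[-7.8,0,-2.4],[0,0,0],10],[[-7.9,0,-2],[0,0,0],10],[[0,0,0],[0,0,0],10],[[0,0,0],[0,0,0],10]]'; python3 -c "
from h import *
o=monitor.get_obs();print(o['wrist_torque'])"
```

```text
t: 28.3
tcp_pos: [0.5852, -0.0241, 0.3082]
orientation: [-3.137, 0.001, 1.404]
contact_force: [-5.2, -0.8, -22.3]
width: 0.157
[ 0.1803  1.0395 -0.0958]
```

```bash
python3 -m jog '[[[-8,0,-1.6],[0,0,0],10],[[-8,0,-1.2],[0,0,0],10],[[-8.1,0,-0.8],[0,0,0],10],[[-8.1,0,-0.4],[0,0,0],10],[[-8.2,0,0.1],[0,0,0],10],[[-8.1,0,0.4],[0,0,0],10],[[-8.1,0,0.8],[0,0,0],10],[[-6.4,0,1],[0,0,0],10],[[-6.4,0,1.2],[0,0,0],10],[[0,0,0],[0,0,0],10]]'
```

```text
t: 29.55
tcp_pos: [0.5763, -0.0873, 0.311]
orientation: [3.14, -0.007, 1.41]
contact_force: [-3.7, 5.2, -16.1]
width: 0.154
```

```bash
python3 -m jog '[[[-6.4,0,2.4],[0,0,0],10],[[-6.2,0,2.7],[0,0,0],10],[[-6.2,0,2],[0,0,0],10],[[-6.2,0,2.2],[0,0,0],10],[[-6,0,2.5],[0,0,0],10],[[-5.9,0,2.7],[0,0,0],10],[[-5.8,0,2.9],[0,0,0],10],[[-5.7,0,3.2],[0,0,0],10],[[0,0,0],[0,0,0],10],[[0,0,0],[0,0,0],10]]'; python3 - <<'E'
from h import *
t=camera("top")[130:260,270:400];s=camera("scene")[125:255,255:385]
cv2.imwrite("pics/g.png",np.hstack([cv2.resize(t[...,::-1],(400,400),interpolation=2),cv2.resize(s[...,::-1],(400,400),interpolation=2)]))
E
```

```text
t: 30.8
tcp_pos: [0.5713, -0.1367, 0.2943]
orientation: [3.13, -0.004, 1.411]
contact_force: [-3.3, 4.5, -6.0]
width: 0.158
```

View pics/g.png

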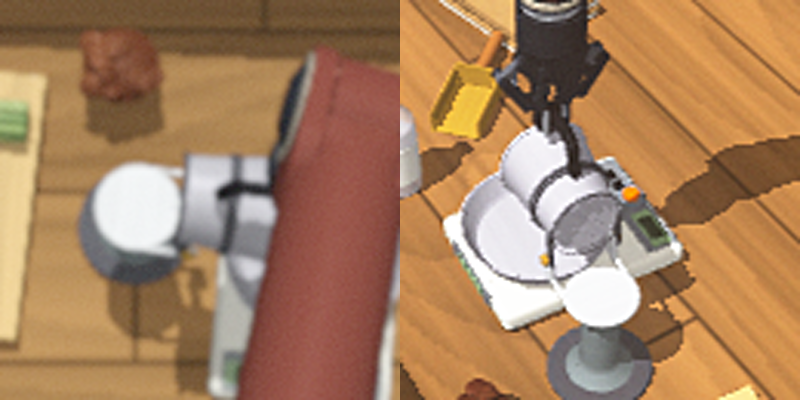

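The jug is tipped well past level, spout over the dish, handle held, and no nuts on the table. I carry on slowly.

```bash
python3 -m jog '[[[-5.6,0,3.3],[0,0,0],10],[[-5.4,0,3.6],[0,0,0],10],[[-5.3,0,3.9],[0,0,0],10],[[-5.1,0,4],[0,0,0],10],[[-4.9,0,4.2],[0,0,0],10],[[-4.8,0,4.4],[0,0,0],10],[[-4.6,0,4.6],[0,0,0],10],[[-4.4,0,4.8],[0,0,0],10],[[0,0,0],[0,0,0],10],[[0,0,0],[0,0,0],10]]'
```

```text
t: 32.15
tcp_pos: [0.566, -0.178, 0.2617]
orientation: [3.127, -0.002, 1.408]
contact_force: [-0.2, 4.4, 0.6]
width: 0.159
```

```bash
python3 -m jog '[[[-4.2,0,5],[0,0,0],10],[[-4,0,5.1],[0,0,0],10],[[-1.9,0,2.6],[0,0,0],10],[[-1,0,1.4],[0,0,0],10],[[0,0,0],[0,0,0],10],[[0,0,0],[0,0,0],10],[[0,0,0],[0,0,0],10],[[0,0,0],[0,0,0],10],[[0,0,0],[0,0,0],10],[[0,0,0],[0,0,0],10]]'
```

```text
t: 33.4
tcp_pos: [0.5585, -0.1919, 0.2423]
orientation: [3.141, 0.002, 1.403]
contact_force: [-1.5, -6.1, 4.7]
width: 0.159
```

```bash
python3 - <<'E'
from h import *
t=camera("top")[130:260,270:400];s=camera("scene")[125:255,255:385]
cv2.imwrite("pics/i.png",np.hstack([cv2.resize(t[...,::-1],(400,400),interpolation=2),cv2.resize(s[...,::-1],(400,400),interpolation=2)]))
E
```

```text
(no output)
```

View pics/i.png

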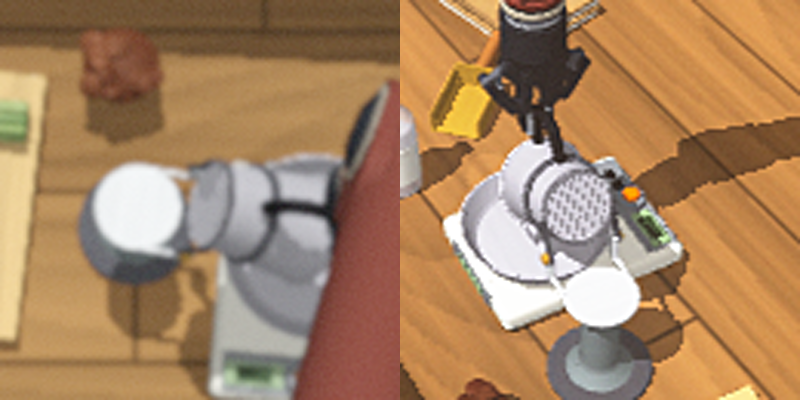

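Fully tipped (θ≈2.15 at the stop). The nuts are hidden behind the jug and none are on the table, so I bring the jug back.

```bash
python3 -m jog '[[[4,0,-5.5],[0,0,0],10],[[4,0,-5],[0,0,0],10],[[7.7,0,-8.6],[0,0,0],10],[[8.3,0,-8],[0,0,0],10],[[8.8,0,-7.4],[0,0,0],10],[[9.3,0,-6.8],[0,0,0],10],[[9.8,0,-6.1],[0,0,0],10],[[10.2,0,-5.4],[0,0,0],10],[[10.5,0,-4.7],[0,0,0],10],[[10.8,0,-3.9],[0,0,0],10]]'
```

```text
t: 34.75
tcp_pos: [0.5702, -0.1126, 0.3038]
orientation: [-3.138, 0.008, 1.4]
contact_force: [-3.6, -7.2, 6.1]
width: 0.158
```

```bash
python3 -m jog '[[[11.1,0,-3.1],[0,0,0],10],[[11.3,0,-2.3],[0,0,0],10],[[11.4,0,-1.5],[0,0,0],10],[[11.5,0,-0.7],[0,0,0],10],[[11.5,0,0.1],[0,0,0],10],[[11.5,0,0.9],[0,0,0],10],[[11.4,0,1.7],[0,0,0],10],[[11.2,0,2.5],[0,0,0],10],[[0,0,0],[0,0,0],10],[[0,0,0],[0,0,0],10]]'; python3 - <<'E'
from h import *
t=camera("top")[130:260,270:400];s=camera("scene")[125:255,255:385]
cv2.imwrite("pics/j.png",np.hstack([cv2.resize(t[...,::-1],(400,400),interpolation=2),cv2.resize(s[...,::-1],(400,400),interpolation=2)]))
E
```

```text
t: 36.0
tcp_pos: [0.5865, -0.0158, 0.3067]
orientation: [-3.139, -0.002, 1.407]
contact_force: [-2.3, 1.4, 8.9]
width: 0.161
```

View pics/j.png

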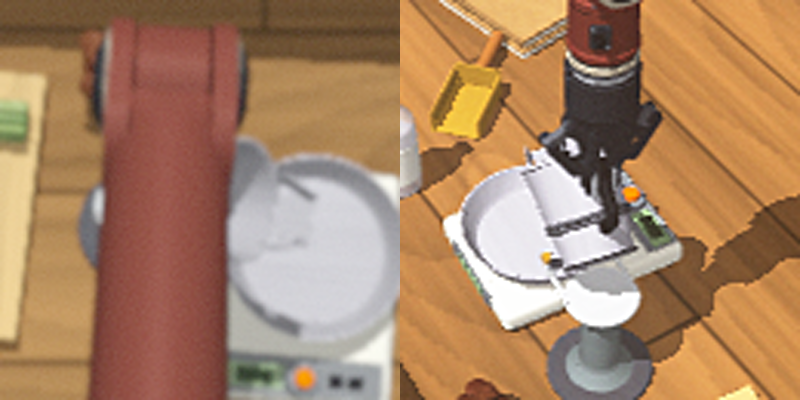

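The visible half of the dish shows no nuts; the half by the jug is hidden in both views. I bring the jug fully upright and then look.

```bash
python3 -m jog '[[[11,0,3.3],[0,0,0],10],[[10.8,0,4.1],[0,0,0],10],[[10.4,0,4.8],[0,0,0],10],[[10.1,0,5.5],[0,0,0],10],[[9.7,0,6.2],[0,0,0],10],[[9.2,0,6.9],[0,0,0],10],[[8.7,0,7.5],[0,0,0],10],[[8.1,0,8.1],[0,0,0],10],[[7.5,0,8.7],[0,0,0],10],[[0,0,0],[0,0,0],10]]'
```

```text
t: 37.35
tcp_pos: [0.6, 0.0653, 0.2473]
orientation: [-3.136, 0.003, 1.403]
contact_force: [-2.7, -3.6, -7.8]
width: 0.159
```

```bash
python3 -m jog '[[[6.9,0,9.2],[0,0,0],10],[[6.2,0,9.7],[0,0,0],10],[[5.5,0,10.1],[0,0,0],10],[[4.8,0,10.4],[0,0,0],10],[[0,0,2],[0,0,0],10],[[0,0,0],[0,0,0],10],[[0,0,0],[0,0,0],10],[[0,0,0],[0,0,0],10],[[0,0,0],[0,0,0],10],[[0,0,0],[0,0,0],10]]'; python3 - <<'E'
from h import *
t=camera("top")
for c,s,p in blobs(t[170:250,330:410],(0,90,30),(14,255,170),6): print("dish",c+[330,170],s[4])
for c,s,p in blobs(t[165:225,295:340],(0,90,30),(14,255,170),6): print("jug",c+[295,165],s[4])
E
```

```text
t: 38.6
tcp_pos: [0.6102, 0.0823, 0.2188]
orientation: [3.127, 0.003, 1.396]
contact_force: [-8.4, -10.8, 33.3]
width: 0.158
jug [296.3584 202.5202] 173
jug [314.254  194.3714] 315
jug [323.5    219.8333] 6
```

```bash
python3 - <<'E'
from h import *
a=cv2.imread("pics/top0.png")[...,::-1]; f=cv2.imread("pics/f.png")[:, :400,::-1]; t=camera("top");cv2.imwrite("pics/k_full.png",t[...,::-1])
for im in(a,t):
  for c,s,p in blobs(im[165:225,300:340],(0,90,30),(14,255,170),6): print("jug",c+[300,165],s)
  print(im[186:204:3,306:326:3].mean(2).astype(int).tolist())
print("red-blue dish max",(t[185:240,345:402,0].astype(int)-t[185:240,345:402,2]).max(), "dish mean", t[200:220,360:385].mean((0,1)))
s=camera("scene");print("scene dish",[ (c+[265,175],q[4]) for c,q,p in blobs(s[175:235,265:345],(0,90,30),(14,255,170),4)])
E
```

```text
jug [314.6221 194.5081] [4, 19, 23, 22, 307]
jug [330.7778 215.    ] [30, 46, 3, 9, 9]
jug [309.8571 222.4286] [7, 57, 6, 2, 7]
[[68, 79, 58, 48, 61, 74, 76], [49, 57, 53, 50, 55, 68, 51], [56, 67, 108, 113, 102, 73, 56], [65, 79, 140, 141, 126, 68, 96], [90, 86, 105, 120, 88, 100, 84], [69, 72, 86, 102, 81, 77, 72]]
jug [314.171  194.4258] [3, 19, 23, 22, 310]
[[61, 62, 62, 62, 76, 85, 84], [66, 66, 54, 63, 50, 61, 64], [63, 71, 120, 130, 102, 73, 65], [60, 69, 136, 151, 140, 71, 90], [94, 82, 109, 117, 94, 117, 92], [77, 85, 98, 93, 75, 90, 74]]
red-blue dish max 102 dish mean [213.844 213.39  219.014]
scene dish [(array([268.8857, 178.3571]), 70), (array([333.263 , 182.1003]), 289), (array([266.875, 194.625]), 8), (array([318. , 206.5]), 4), (array([338.6815, 226.0191]), 157), (array([299.6207, 229.6552]), 29)]
```

All six nuts are still in the jug, which does not fit the intended tilt. I check the reached tilt from the jug's foot in the saved views g and i.

```bash
python3 - <<'E'
from h import *
ax=np.array([.589,-.004]);h=-1.745;H=np.array([np.cos(h),np.sin(h)])
def W(x,z,t):
    u,w=x*np.cos(t)+z*np.sin(t),-x*np.sin(t)+z*np.cos(t);return np.r_[ax+H*(.055+u),.172+w]
for t in(1.4,1.5,1.6,1.7,1.8,1.9,2.0,2.1,2.15): print(t,"foot",proj("scene",W(-.055,-.014,t)),proj("top",W(-.055,-.014,t)),"handle",proj("scene",W(-.15,.056,t)),"tcp-ish",W(-.15,.063,t))
print("seen g (315.8,198.1)  i (311.9,190.7)")
print(np.array(monitor.get_obs()["tcp_pos"]))
E
python3 - <<'E'
import cv2
a=cv2.imread("pics/i.png")
# enlarge scene part of the mouth/dish, plus now image later
E
```

```text
1.4 foot [316.8514 199.6687] [325.4868 194.2777] handle [310.941  167.5638] tcp-ish [ 0.5731 -0.0942  0.3305]
1.5 foot [316.2472 198.2233] [327.2947 194.4749] handle [309.1266 165.43  ] tcp-ish [ 0.5704 -0.1096  0.3261]
1.6 foot [315.622  196.8514] [329.1589 194.7152] handle [307.3968 163.7514] tcp-ish [ 0.5678 -0.1245  0.3201]
1.7 foot [314.9829 195.5679] [331.0584 194.9959] handle [305.7694 162.5348] tcp-ish [ 0.5653 -0.1387  0.3126]
1.8 foot [314.3368 194.3863] [332.9715 195.3139] handle [304.2599 161.7806] tcp-ish [ 0.5629 -0.1522  0.3038]
1.9 foot [313.691  193.3189] [334.8764 195.6656] handle [302.8813 161.4835] tcp-ish [ 0.5607 -0.1646  0.2936]
2.0 foot [313.0524 192.3763] [336.7511 196.0471] handle [301.6444 161.6326] tcp-ish [ 0.5587 -0.1761  0.2822]
2.1 foot [312.4278 191.5678] [338.5744 196.4538] handle [300.5576 162.2125] tcp-ish [ 0.5569 -0.1863  0.2697]
2.15 foot [312.1227 191.2161] [339.4603 196.6652] handle [300.0726 162.6582] tcp-ish [ 0.5561 -0.191   0.2631]
seen g (315.8,198.1)  i (311.9,190.7)
[0.6102 0.0823 0.2188]
```

```bash
python3 - <<'E'
from h import *
t=cv2.imread("pics/k_full.png");s=camera("scene")[...,::-1]
z=lambda a:cv2.resize(a,(400,300),interpolation=2)
i=cv2.imread("pics/i.png");f=cv2.imread("pics/f.png")
cv2.imwrite("pics/l.png",np.vstack([np.hstack([z(t[160:250,290:410]),z(s[150:240,255:375])]),np.hstack([z(i[100:310,130:400]),z(f[80:290,20:300])])]))
E
```

```text
(no output)
```

View pics/l.png

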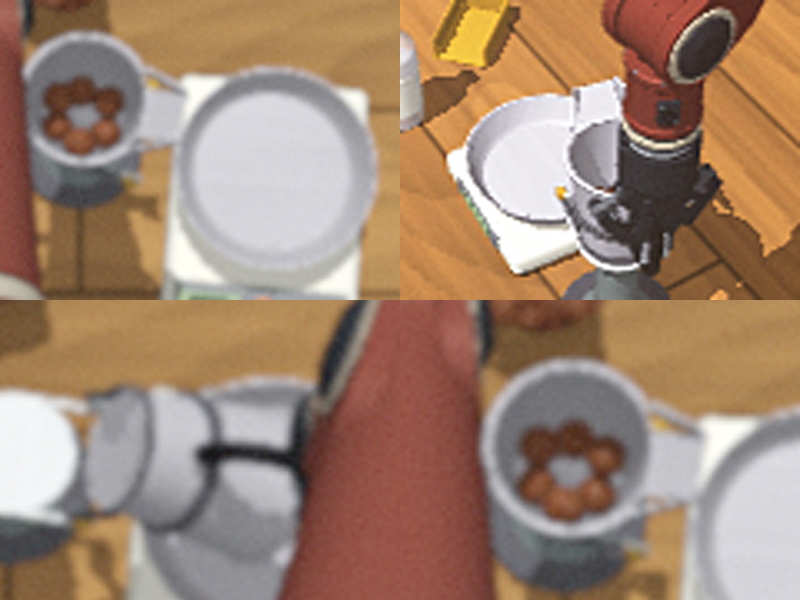

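Same picture: all six nuts sit in the same tight ring as before, so they have jammed. The jug is upright and the dish empty. I regrip squarely and tip again with shaking at a safe tilt, then at full tilt.

```bash
python3 -m jog '[[[0,0,0],[0,0,0],30],[[0,0,0],[0,0,0],30],[[0,0,-3],[0,0,0],30],[[0,0,0],[0,0,0],30],[[0,0,0],[0,0,0],10],[[0,0,0],[0,0,0],10],[[0,0,0],[0,0,0],10],[[0,0,0],[0,0,0],10],[[0,0,0],[0,0,0],10],[[0,0,0],[0,0,0],10]]' 80;  python3 -c "
import numpy as np
P=lambda t:161.5*np.array([-np.cos(2.757-t),-np.sin(2.757-t)])
def L(th):
  for a,b in zip(th,th[1:]):print(round(b,2),np.round(P(b)-P(a),1).tolist())
L([0,.1,.25,.4,.6,.8,1,1.2,1,1.2,1,1.2,1.35,1.5,1.6,1.7,1.8,1.9,2,2.1,1.95,2.1,1.95,2.13])"
```

```text
t: 40.05
tcp_pos: [0.6066, 0.0898, 0.2126]
orientation: [3.14, -0.001, 1.405]
contact_force: [5.2, 2.2, -0.8]
width: 0.153
0.1 [-6.8, -14.6]
0.25 [-12.8, -20.5]
0.4 [-15.8, -18.4]
0.6 [-24.9, -20.4]
0.8 [-28.5, -15.1]
1 [-30.9, -9.1]
1.2 [-32.1, -2.8]
1 [32.1, 2.8]
1.2 [-32.1, -2.8]
1 [32.1, 2.8]
1.2 [-32.1, -2.8]
1.35 [-24.1, 2.1]
1.5 [-23.5, 5.7]
1.6 [-15.1, 5.7]
1.7 [-14.4, 7.2]
1.8 [-13.6, 8.6]
1.9 [-12.7, 9.9]
2 [-11.7, 11.2]
2.1 [-10.5, 12.3]
1.95 [16.2, -18.0]
2.1 [-16.2, 18.0]
1.95 [16.2, -18.0]
2.13 [-19.1, 21.9]
```

```bash
python3 -m jog '[[[-6.8,0,-14.6],[0,0,0],10],[[-12.8,0,-20.5],[0,0,0],10],[[-15.8,0,-18.4],[0,0,0],10],[[-24.9,0,-20.4],[0,0,0],10],[[-28.5,0,-15.1],[0,0,0],10],[[-30.9,0,-9.1],[0,0,0],10],[[-32.1,0,-2.8],[0,0,0],10],[[32.1,0,2.8],[0,0,0],10],[[-32.1,0,-2.8],[0,0,0],10],[[32.1,0,2.8],[0,0,0],10]]'
```

```text
t: 41.3
tcp_pos: [0.5819, -0.0392, 0.3085]
orientation: [-3.134, 0.012, 1.391]
contact_force: [0.1, -7.2, -9.6]
width: 0.155
```

```bash
python3 -m jog '[[[-32.1,0,-2.8],[0,0,0],10],[[32.1,0,2.8],[0,0,0],10],[[-32.1,0,-2.8],[0,0,0],10],[[-24.1,0,2.1],[0,0,0],10],[[-11.8,0,2.5],[0,0,0],10],[[-11.7,0,3.2],[0,0,0],10],[[-7.6,0,2.8],[0,0,0],10],[[-7.5,0,2.9],[0,0,0],10],[[-7.2,0,3.5],[0,0,0],10],[[-7.2,0,3.7],[0,0,0],10]]'
```

```text
t: 42.55
tcp_pos: [0.5671, -0.136, 0.2931]
orientation: [-3.141, -0.002, 1.405]
contact_force: [-1.5, 5.3, 1.5]
width: 0.15
```

Now at about 1.7. I check the dish and jug by colour, then go on to full tilt.

```bash
python3 -m jog '[[[-6.9,0,4.2],[0,0,0],10],[[-6.7,0,4.4],[0,0,0],10],[[-6.5,0,4.8],[0,0,0],10],[[-6.2,0,5.1],[0,0,0],10],[[-6,0,5.4],[0,0,0],10],[[-5.7,0,5.8],[0,0,0],10],[[-5.4,0,6],[0,0,0],10],[[-5.1,0,6.3],[0,0,0],10],[[-3,0,4],[0,0,0],10],[[0,0,0],[0,0,0],10]]'
cat >chk.py <<'E'
from h import *
# nuts: brown pixels seen on the dish area, both views
for n in("top","scene"):
    im=camera(n);c=proj(n,np.array([.557,-.199,.065]));m=np.zeros(im.shape[:2],np.uint8)
    q=np.array([proj(n,np.array([.557+.098*np.cos(a),-.199+.098*np.sin(a),.065])) for a in np.arange(0,6.28,.2)]).astype(np.int32)
    cv2.fillPoly(m,[q],255);hs=cv2.cvtColor(im,cv2.COLOR_RGB2HSV)
    b=cv2.bitwise_and(cv2.inRange(hs,(0,80,20),(16,255,180)),m)
    k,l,s,ce=cv2.connectedComponentsWithStats(b);print(n,[(np.round(ce[i]).tolist(),int(s[i][4]),im[l==i].mean(0).astype(int).tolist()) for i in range(1,k) if s[i][4]>4])
E
python3 chk.py
```

```text
t: 43.8
tcp_pos: [0.5595, -0.1862, 0.2443]
orientation: [-3.141, -0.002, 1.402]
contact_force: [2.8, 6.6, -4.4]
width: 0.151
top [([385.0, 214.0], 1193, [135, 74, 64])]
scene [([285.0, 190.0], 34, [137, 75, 50]), ([292.0, 199.0], 25, [142, 82, 58])]
```

Two brown balls now show in the dish in the scene view, at (285,190) and (292,199). I wiggle gently at full tilt to free any others.

```bash
python3 -m jog '[[[11,0,-12],[0,0,0],10],[[-11,0,12],[0,0,0],10],[[11,0,-12],[0,0,0],10],[[-11,0,12],[0,0,0],10],[[11,0,-12],[0,0,0],10],[[-11,0,12],[0,0,0],10],[[-1,0,1.5],[0,0,0],10],[[0,0,0],[0,0,0],10],[[0,0,0],[0,0,0],10],[[0,0,0],[0,0,0],10]]'; python3 chk.py
```

```text
t: 45.15
tcp_pos: [0.5597, -0.1859, 0.2467]
orientation: [3.14, -0.003, 1.408]
contact_force: [-0.0, 5.9, -2.1]
width: 0.146
top [([386.0, 214.0], 1142, [136, 75, 65]), ([366.0, 226.0], 36, [91, 57, 43])]
scene [([285.0, 190.0], 35, [138, 77, 52]), ([292.0, 198.0], 24, [143, 80, 55]), ([305.0, 204.0], 9, [89, 55, 40])]
```

```bash
python3 -m jog '[[[7.5,0,-9.2],[0,0,0],10],[[7.7,0,-8.6],[0,0,0],10],[[8.3,0,-8],[0,0,0],10],[[18.1,0,-14.2],[0,0,0],10],[[20,0,-11.5],[0,0,0],10],[[21.3,0,-8.6],[0,0,0],10],[[22.4,0,-5.4],[0,0,0],10],[[22.9,0,-2.2],[0,0,0],10],[[23,0,1],[0,0,0],10],[[22.6,0,4.2],[0,0,0],10]]'; python3 chk.py
```

```text
t: 46.5
tcp_pos: [0.5863, -0.019, 0.3113]
orientation: [3.142, 0.005, 1.402]
contact_force: [-6.5, -4.1, 0.5]
width: 0.147
top [([343.0, 208.0], 21, [107, 65, 60]), ([393.0, 210.0], 134, [127, 82, 61]), ([376.0, 205.0], 34, [135, 89, 67]), ([364.0, 213.0], 16, [116, 76, 59]), ([366.0, 227.0], 31, [109, 69, 51])]
scene [([289.0, 188.0], 92, [134, 75, 51]), ([293.0, 197.0], 40, [141, 78, 52]), ([321.0, 197.0], 5, [40, 30, 24]), ([303.0, 203.0], 17, [133, 75, 53])]
```

Top view: one blob of about three nuts at (393,210), plus single nuts at (376,205), (364,213) and (366,227), so probably six. I bring the jug upright.

```bash
python3 -m jog '[[[11,0,3.3],[0,0,0],10],[[10.8,0,4.1],[0,0,0],10],[[10.4,0,4.8],[0,0,0],10],[[10.1,0,5.5],[0,0,0],10],[[9.7,0,6.2],[0,0,0],10],[[9.2,0,6.9],[0,0,0],10],[[8.7,0,7.5],[0,0,0],10],[[8.1,0,8.1],[0,0,0],10],[[7.5,0,8.7],[0,0,0],10],[[6.9,0,9.2],[0,0,0],10]]'; 
```

```text
t: 47.85
tcp_pos: [0.6078, 0.0808, 0.2498]
orientation: [3.128, -0.011, 1.409]
contact_force: [0.9, 4.6, 6.5]
width: 0.129
```

```bash
python3 -m jog '[[[6.2,0,9.7],[0,0,0],10],[[5.5,0,10.1],[0,0,0],10],[[4.8,0,10.4],[0,0,0],10],[[0,0,2],[0,0,0],10],[[0,0,0],[0,0,0],10],[[0,0,0],[0,0,0],10],[[0,0,0],[0,0,0],10],[[0,0,0],[0,0,0],10],[[0,0,0],[0,0,0],10],[[0,0,0],[0,0,0],10]]'; python3 chk.py; python3 -c "
from h import *
t=camera('top')
for c,s,p in blobs(t[165:225,300:332],(0,90,30),(14,255,170),4): print('jug',c+[300,165],s)"
```

```text
t: 49.1
tcp_pos: [0.6118, 0.099, 0.2169]
orientation: [3.126, -0.015, 1.408]
contact_force: [3.3, 7.9, 0.2]
width: 0.116
top [([393.0, 210.0], 131, [129, 83, 61]), ([376.0, 205.0], 34, [137, 90, 69]), ([364.0, 212.0], 32, [132, 84, 62]), ([366.0, 226.0], 34, [136, 88, 66])]
scene [([290.0, 188.0], 100, [133, 74, 49]), ([293.0, 197.0], 40, [141, 77, 50]), ([303.0, 202.0], 24, [142, 77, 51])]
jug [325.75 218.5 ] [25, 52, 3, 4, 4]
```

The jug is empty and four blobs, one of them a touching group of three, lie in the dish. The grip slid off the bar near the end, so I release and push the handle's top arm down to make sure the jug is on its upright stop.

```bash
python3 -m jog '[[[0,0,0],[0,0,0],40],[[0,0,0],[0,0,0],40],[[0,0,0],[0,0,0],40],[[0,0,-30],[0,0,0],40],[[0,0,-40],[0,0,0],40],[[0,0,-20],[0,0,0],40],[[0,0,0],[0,0,0],0],[[0,0,0],[0,0,0],0],[[0,0,0],[0,0,0],0],[[0,0,0],[0,0,0],0]]'; python3 - <<'E'
from h import *
from scipy.spatial.transform import Rotation as R
o=monitor.get_obs();r=R.from_euler('xyz',o['orientation']).as_matrix()
print(1000*r.T@(np.array([.603,.078,.28])-o['tcp_pos']))
t=camera("top")
for c,s,p in blobs(t[180:245,340:405],(0,80,20),(16,255,180),12):
    p=p+[340,180]; e=[np.linalg.norm(plane("top",q,.065)[:2]-[.557,-.199]) for q in p]; print(c+[340,180],s,"max edge dist",max(e))
c=t[195:235,300:345];m=c.max(2)<60;p=np.argwhere(m)[:,::-1]+[300,195];print("dark near old handle",len(p))
c=t[150:200,285:330];m=c.max(2)<70;p=np.argwhere(m)[:,::-1]+[285,150];print("handle px",len(p),p.mean(0) if len(p) else '')
E
```

```text
t: 50.5
tcp_pos: [0.6056, 0.0903, 0.3]
orientation: [-3.14, 0.001, 1.404]
contact_force: [0.4, 0.4, 0.1]
width: -0.003
[-12.5336  -0.474   20.0118]
[347.5    180.7083] [0, 0, 15, 3, 24] max edge dist 0.14900887525791717
[396.9667 184.5667] [45, 0, 20, 15, 90] max edge dist 0.14710642262116147
[392.9699 209.8195] [47, 21, 14, 18, 133] max edge dist 0.0929988701499349
[376.4848 204.6061] [34, 22, 6, 7, 33] max edge dist 0.03518995971647612
[363.5758 211.5758] [21, 29, 6, 6, 33] max edge dist 0.03885298897191395
[366.  226.5] [23, 44, 7, 6, 34] max edge dist 0.06802595744451494
dark near old handle 0
handle px 35 [294.9143 171.7143]
```

```bash
python3 -m jog '[[[-6,0,0],[0,0,0],0],[[-6.5,0,0],[0,0,0],0],[[0,0,8],[0,0,0],0],[[0,0,8],[0,0,0],0],[[0,0,6],[0,0,0],0],[[0,0,4],[0,0,0],0],[[0,0,4],[0,0,0],0],[[0,0,3],[0,0,0],0],[[0,0,0],[0,0,0],0],[[0,0,0],[0,0,0],0]]'
```

```text
t: 51.8
tcp_pos: [0.6041, 0.0781, 0.2684]
orientation: [3.141, -0.0, 1.404]
contact_force: [-0.5, 0.8, 3.0]
width: -0.003
```

```bash
python3 -m jog '[[[0,0,2],[0,0,0],0],[[0,0,2],[0,0,0],0],[[0,0,0],[0,0,0],0],[[0,0,0],[0,0,0],0],[[0,0,0],[0,0,0],0],[[0,0,0],[0,0,0],0],[[0,0,0],[0,0,0],0],[[0,0,0],[0,0,0],0],[[0,0,0],[0,0,0],0],[[0,0,0],[0,0,0],0]]'
```

```text
t: 53.05
tcp_pos: [0.6054, 0.078, 0.2679]
orientation: [3.136, -0.002, 1.404]
contact_force: [-1.9, 0.1, 13.7]
width: 0.001
```

13.7 N at z 0.2679 is past the hinge's friction and within 0.5 mm of the height expected upright, so the jug is on its stop. I retreat and check.

```bash
python3 -m jog '[[[0,0,-10],[0,0,0],0],[[0,0,-30],[0,0,0],0],[[0,0,-40],[0,0,0],0],[[0,0,-40],[0,0,0],0],[[0,0,0],[0,0,0],0],[[0,0,0],[0,0,0],0],[[0,0,0],[0,0,0],0],[[0,0,0],[0,0,0],0],[[0,0,0],[0,0,0],0],[[0,0,0],[0,0,0],0]]'; python3 chk.py; python3 - <<'E'
from h import *
for c,s,p in blobs(camera("scene"),(35,60,60),(85,255,255),60): print(c,plane("scene",c,.045))
print(np.array(monitor.get_obs()["contact_force"]))
E
```

```text
t: 54.3
tcp_pos: [0.6039, 0.078, 0.3839]
orientation: [-3.141, 0.0, 1.404]
contact_force: [-0.7, -0.1, 0.4]
width: -0.001
top [([393.0, 210.0], 131, [129, 82, 61]), ([376.0, 205.0], 34, [137, 90, 69]), ([364.0, 212.0], 32, [131, 84, 62]), ([366.0, 226.0], 34, [135, 87, 65])]
scene [([290.0, 188.0], 100, [133, 75, 50]), ([293.0, 197.0], 40, [142, 78, 52]), ([303.0, 202.0], 23, [143, 78, 52])]
[371.7568 262.8649] [0.4954 0.1904 0.045 ]
[360.7162 269.3851] [0.5451 0.1905 0.045 ]
[348.6713 276.6993] [0.5984 0.1913 0.045 ]
[314.3613 278.3697] [0.7017 0.1318 0.045 ]
[321.5032 289.4968] [0.7054 0.1813 0.045 ]
[329.3832 302.4431] [0.7106 0.2358 0.045 ]
[393.025  345.2295] [0.6293 0.4636 0.045 ]
[-0.1316 -0.0357 -0.1162]
```

```bash
python3 -c "
from workcell import env
print(env.sign_off())"
```

```text
the job is handed in; nothing more can be done
None
```

I carried out every step and handed the job in at about 54 s. No verdict was reported.

**What I did**
- I laid the bundle on the free half of the plank and pressed the orange key.
- I swung the spout to the dish and tipped the jug.
- On the first full tip all six nuts stayed jammed in the jug, so I brought it back upright, regripped and tipped again with shaking. They then ran out into the dish.
- I set the jug back on its upright stop and moved the gripper clear.

**Last checks**
- **Nuts:** the jug is empty by colour check. The top view shows three single nuts and one touching group with the area of three to four, with outer edges at most 93 mm from the dish centre. The count of six is inferred from the empty jug and those areas, because I had no pictures left to view. The nuts had not moved in the last two checks.
- **Jug:** pressed with 13.7 N, the handle moved only 0.5 mm and stood at the height expected upright, so the jug is on its stop.
- **Bundle and other things:** the bundle lies about 2 mm from the middle of the free half. The other bundle and the wipes have not moved. I did not measure the cups and bottle at the end.

**What went less well**
- **Key press:** the wrist force reached about 87 N, because the key stands higher than I assumed. I judged the travel only by force against height.
- **Handle grip:** it slid along the bar on both returns, so I finished with the push-down.

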